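# Pry the spring clip off a hand-truck axle

## Task

Free the hand-truck wheel's axle: draw the hooked pick out of the organiser by its steel neck, lay it down on the bench clear of the organiser, let go, and take it again by its wooden handle. With its hook in the eye of the spring clip, pull the clip sideways out of the axle's groove so that it ends up lying on the wheel, clear of the axle; then lay the pick flat on the bench and put the clip flat in the steel tray. Until the clip is out of its groove only the pick may move it; do not let it drop off the wheel, do not bear down hard on the wheel, and leave the can, jar and wrench alone.

Things in the scene. Friction and masses are not known exactly. Their poses are not given: they have to be found in the camera images.
- axle (a point): Centre of the wheel's flat upper face, 50 mm above the bench, where the upright steel axle comes out: first a groove 14 mm across and 8 mm high, then an end 20 mm across up to 72 mm above the bench.
- wheel: Hand-truck wheel lying fixed on its side: black tyre 204 mm across and 47 mm high, flat white disc 150 mm across with its face 50 mm above the bench. Origin on the axle's axis at bench level.
- clip_ring (a point): Centre of the ring part of a dark steel spring clip, half-way up its 6 mm thickness; on the axle's axis while seated. x points along the clip from its jaws to the pull eye, the only way it comes out; z up. It lies flat on the wheel's disc with two sprung arms round the axle's groove, and can turn about the axle.
- clip: The whole spring clip: 6 mm thick, 47 mm long, 35 to 65 g; origin 3 mm below clip_ring, same axes. Its arms spring apart and it snaps free under a steady level pull of about 9 to 13 N along x on the eye, after some 8 mm of travel; then it slides loose on the disc and is clear of the axle after 19 mm.
- clip_eye (a point): Centre of the clip's rectangular pull eye, half-way up, 24.5 mm along x from clip_ring, same axes. The opening is 15 mm (x) by 14 mm (y); side bars 4 mm wide, so the tail is 22 mm wide over them (to be pinched across y once the clip is out); the end bar is 6 mm wide and ends 13.5 mm beyond this point.
- pick_grip (a point): Centre, half-way up, of the hooked pick's wooden handle, 100 mm long (x) by 22 mm wide (y) by 30 mm high (z), flat underneath. x points to the hook, z up as it lies. At the start the handle is inside the organiser's tunnel, its front end 2 to 8 mm behind the mouth, and the neck sticks out.
- pick_neck (a point): Middle of the pick's square steel neck (10 mm by 10 mm), which runs from the handle's front end to the hook; 105 mm ahead of pick_grip and 8 mm higher (23 mm above the bench as it lies), same axes.
- pick: The whole hooked pick, 120 to 195 g, balancing within its handle; origin under the handle's centre, 15 mm below pick_grip, same axes. Its hook is a round 7 mm pin pointing straight down, 162 mm ahead of the origin (x); the pin's end is level with the handle's underside (0.5 mm above it) and 17.5 mm below the neck's underside.
- organiser: Low grey fixed bench organiser, 130 mm deep, 180 mm wide, 50 mm high. Origin on the bench under the middle of the tunnel's mouth, x pointing straight out of the mouth. The tunnel is 36 mm wide and 44 mm high, floored by the bench, closed at the back; drawers on both sides.
- tray: Fixed open steel tray, 130 mm (x) by 100 mm (y), 26 mm high, walls and floor 4 mm thick. Origin at the centre of its underside on the bench, z up.
- can_mid (a point): Bystander: centre of an upright lubricant can, 60 mm across, 115 mm high.
- jar_mid (a point): Bystander: centre of an upright glass jar, 68 mm across, 85 mm high.
- wrench_grip (a point): Bystander: the handle of a steel wrench lying flat near the robot.
Things that resemble listed ones, but are neither listed nor needed, are in the scene too. Several things have the shape of the tray; the one meant has the colours described above.

How it is judged:
On the way, in this order (a step that is already met when the one before it is completed fails the run):
1. the pick lies flat on the bench, its handle drawn out of the organiser (handle centre more than 52 mm in front of the mouth), let go (x of pick_grip in the frame of organiser above 0.052 m and height (world z) of pick_grip below 0.023 m and angle between pick_grip's own z axis and vertical below 0.15 rad and contact force between the fingers and pick below 0.1 N), for 0.2 s.
2. with the pick held by its handle, the clip has been pulled out of the groove (more than 18 mm from the axle's axis) and lies on the wheel (horizontal distance between clip_ring and axle above 0.018 m and height (world z) of clip_ring between 0.045 and 0.065 m and distance between the grasp point and pick_grip below 0.06 m and contact force between the fingers and pick above 1 N), for 0.1 s.
At the end, for the whole second after the job is handed in: The clip lies flat on the tray's floor, its ring centre and its eye both inside the walls and less than 18 mm above the bench; the pick lies flat on the bench (handle centre below 23 mm, tilt under 0.15 rad), clear of the wheel; both at rest and let go (x of clip_ring in the frame of tray between -0.061 and 0.061 m and y of clip_ring in the frame of tray between -0.046 and 0.046 m and z of each of clip_ring, clip_eye in the frame of tray below 0.018 m and x of clip_eye in the frame of tray between -0.061 and 0.061 m and y of clip_eye in the frame of tray between -0.046 and 0.046 m and height (world z) of pick_grip below 0.023 m and angle between pick_grip's own z axis and vertical below 0.15 rad and contact force between the fingers and pick below 0.1 N and contact force between the fingers and clip below 0.1 N and contact force between pick and wheel below 0.1 N and linear speed of each of clip, pick below 0.03 m/s); the robot touches nothing.
It fails at once if fingers or arm touch the clip (over 1 N) while it is still in its groove (within 12 mm of the axle, on the wheel) (horizontal distance between clip_ring and axle below 0.012 m and height (world z) of clip_ring below 0.06 m and contact force between any of the fingers, the arm and clip above 1 N).
It fails at once if the clip drops to the bench outside the tray (height (world z) of clip_ring below 0.03 m and horizontal distance between clip_ring and tray above 0.09 m).
It fails at once if the pick, fingers or arm press on the wheel with more than 30 N (contact force between any of pick, the fingers, the arm and wheel above 30 N).
It fails at once if a bystander is moved more than 30 mm (distance of any of can_mid, jar_mid, wrench_grip from where it was at the start of the episode above 0.03 m).
It also fails if it takes over 72 s, if anything falls off the work surface, if the arm or the gripper's body presses on something with over 40 N, if the wrist force passes 120 N, or if a joint passes its speed limit or range.

## Robot

A 7-joint arm with a two-finger parallel gripper is mounted at the origin on the work surface. World frame = base frame: x ahead of the robot, y to its left, z up, the work surface at z = 0. Lengths are in m, angles in rad, forces in N, time in s.
With the tool pointing down it reaches from about 0.4 to 0.9 m from the base axis. Payload 5.5 kg.
Tool frame: the origin (TCP) lies at the very end of the fingers, on their centre line; the grasp point (between the pads) lies 19 mm behind it; z points along the fingers, y is the line along which they close (so a half turn about z gives the same grasp; the last joint's range is limited). The gripper opens to 92 mm and grips with 3 to 60 N. Pads are 19 mm wide; open, the fingers measure 130 mm over their backs; the gripper's body (75 mm by 190 mm) begins 47 mm behind the grasp point.
Start: joints at [-0.971, 0.501, -0.427, 1.55, 0.221, 1.138, -0.21], TCP at [0.215, 0.613, 0.227] pointing down, gripper open.
Joint ranges: [-2.88, 2.88], [-0.31, 2.03], [-1.54, 1.56], [0.2, 2.42], [-1.41, 4.55], [0.19, 2.02], [-2.57, 2.57]. Speed limits (rad/s): [2.57, 2.57, 3.14, 3.14, 3.14, 3.14, 3.14].

## Interface

Orientations are given as [roll, pitch, yaw] about the fixed x, y, z axes, in that order (R = Rz(yaw) Ry(pitch) Rx(roll)).
In Python, from workcell import readout, optics, ticket gives the robot as it stands.
- The arm moves only by the tool drive_tool, never from a script. Its argument "motion" is one flat list of numbers, 7 for each row, row after row: the opening, from 0 (shut) to 1 (fully open), then the shift along the tool's x, y, z as a fraction of full scale, then the turn, a rotation vector about the tool's x, y, z as a fraction of full scale. In form: [claw, dx, dy, dz, wx, wy, wz, claw, dx, dy, dz, wx, wy, wz, ...]. A call has 1 to 8 rows; each row is the pose to reach, as a shift and turn from the pose commanded when the call began, along the tool's axes at that moment; what a row does not reach only later rows make up. Full scale, the value 1, is 0.3 m for a shift and 1.5 rad for a turn. A row lasts 1/12 s, in which the tool goes at most 41.7 mm and 7.16 degrees, less where a joint would pass 70% of its speed; a pose out of reach is approached as far as the arm can. A call with a number of a shift or a turn outside -1 to 1 is refused whole. A call with a gripper value outside its range is refused whole. The fingers move at their own pace and stop on an object; "newtons" is the grip in N (left out, the last holds). Time passes only in rows, so rows that repeat a pose let the fingers close. It gives the time, the measured TCP pose, the force, the opening and the grip force at its end, in the units of the state.
- readout.sense(): the state, without advancing time (a new reading comes with each control period).
- optics.snapshot(name): name is "side" or "top" or "wrist"; returns a dict with "color" (400x640x3 uint8, red, green, blue), "vfov" (degrees; the focal length in pixels is half the picture's height over the tangent of half this angle, whatever the lens; pixels are square), "cx", "cy" (the principal point, pixels), "pose" (4x4, takes a point from camera to world coordinates). Camera axes: x right, y down, z forward; pixel columns grow to the right and rows downward; lengths in m; the calibration is good to about 2 mm. A picture is of the moment at which its call begins. There is no depth.
- ticket.finish_job(): hands the job in; it is judged then, once.
The state is a dict: "clock": time; "joint_pos": joint angles; "qvel": joint speeds; "joint_efforts": joint torques, N m; "tool_pos": TCP position; "ee_rot": TCP orientation; "ft_force": force on the tool from outside, world axes, zero at the start; "ft_torque": the same for the moment, N m; "opening": finger opening in m; "gripper_force": force on a finger pad.
Only numpy, scipy, OpenCV 4.12 (cv2) and the standard library are available. Lean on these libraries where they do the work, as an engineer would, in place of code of your own. Each camera call takes 0.05 s, during which the arm holds its last target. There are 200 camera calls.

## Working session

There is one attempt and no reset: what is moved stays moved. The work goes in short steps, Python scripts to look and compute and a tool call to move; the robot and the scene stay as the last step left them, time stands still between calls to the robot, and variables do not carry over. Pictures are saved under pics/ and viewed, at most 10 in all, crops included, and the job is handed in when it is done.

Besides the shell and the picture viewer there is one more tool, called after ">>>" as name(argument=value, ...) on one line, values as JSON. drive_tool: Moves the arm, as the interface text tells. Shift numbers are shares of 0.3 m and turn numbers shares of 1.5 rad, none past 1 either way. Its arguments: {"type":"object","properties":{"motion":{"type":"array","items":{"type":"number","minimum":-1,"maximum":1}},"newtons":{"type":"number"}},"required":["motion"]}

```bash
mkdir -p pics; ls
cat > h.py <<'E'
import numpy as np, cv2
from scipy.spatial.transform import Rotation as R
from workcell import readout, optics, ticket
def snap(n,f=None):
    s=optics.snapshot(n)
    if f: cv2.imwrite('pics/'+f,s['color'][:,:,::-1]); np.savez('pics/'+f[:-4],**s)
    return s
def ray(s,u,v):
    f=200/np.tan(np.radians(float(s['vfov']))/2)
    P=np.array(s['pose']); d=P[:3,:3]@np.array([(u-s['cx'])/f,(v-s['cy'])/f,1]); return P[:3,3],d
def onz(s,u,v,z):
    o,d=ray(s,u,v); return o+d*(z-o[2])/d[2]
def proj(s,p):
    f=200/np.tan(np.radians(float(s['vfov']))/2)
    P=np.array(s['pose']); c=P[:3,:3].T@(np.array(p)-P[:3,3]); return c[0]/c[2]*f+s['cx'],c[1]/c[2]*f+s['cy']
def tri(rs):
    A=0;b=0
    for o,d in rs:
        d=d/np.linalg.norm(d);M=np.eye(3)-np.outer(d,d);A=A+M;b=b+M@o
    return np.linalg.solve(A,b)
def move(p,yaw,rpy0=None):
    """fractions from current pose to TCP p, pointing down with tool y at world angle yaw+..."""
    s=readout.sense();R0=rot(s['ee_rot'])
    Rt=R.from_euler('xyz',[np.pi,0,yaw])
    return np.round(R0.inv().apply(np.array(p)-s['tool_pos'])/.3,4),np.round((R0.inv()*Rt).as_rotvec()/1.5,4)
def rot(e): return R.from_euler('xyz',e)
E
python3 - <<'E'
from h import *
s=readout.sense()
for k in s: print(k,np.round(s[k],4))
for n in ['side','top','wrist']:
    a=snap(n,n+'0.png'); print(n,a['vfov'],a['cx'],a['cy'],np.round(a['pose'],3).tolist())
E
```

```text
pics
clock 0.0
joint_pos [-0.9708  0.5018 -0.4268  1.5515  0.2208  1.1383 -0.2103]
qvel [ 0.0004  0.0012 -0.0007  0.0004 -0.0015  0.0029  0.0013]
joint_efforts [-1.80000e-03 -5.66578e+01 -5.81740e+00 -2.79120e+01 -6.88000e-02
  3.06000e-02  2.00000e-04]
tool_pos [0.2146 0.6128 0.2257]
ee_rot [-3.1396e+00 -1.0000e-04  2.8048e+00]
ft_force [ 0.0471 -0.3102  0.1133]
ft_torque [-0.05   -0.0394 -0.0179]
gripper_force 0.0
opening 0.0918
side 52.830349653022225 316.3026913908314 195.7631428780435 [[0.9, -0.285, 0.329, 0.171], [-0.435, -0.592, 0.679, -0.699], [0.001, -0.754, -0.657, 0.862], [0.0, 0.0, 0.0, 1.0]]
top 57.074408101689386 320.02683127633503 202.4284786448716 [[-0.017, -0.994, 0.112, 0.436], [-1.0, 0.017, 0.0, 0.078], [-0.002, -0.112, -0.994, 1.197], [0.0, 0.0, 0.0, 1.0]]
wrist 65.81190361716446 321.2464254806995 200.1318735163751 [[0.331, 0.903, 0.274, 0.14], [0.944, -0.317, -0.096, 0.64], [-0.0, 0.291, -0.957, 0.385], [0.0, 0.0, 0.0, 1.0]]
```

View pics/top0.png

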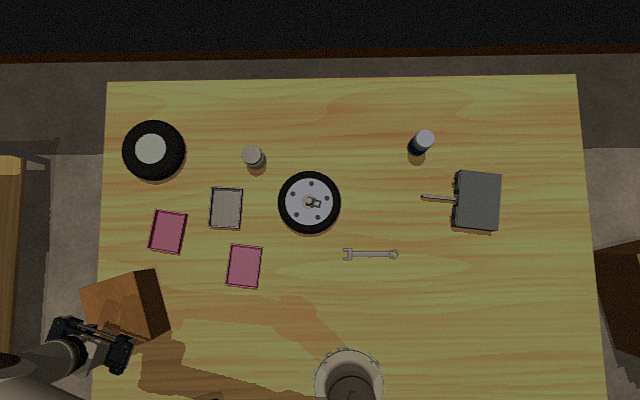

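View pics/side0.png

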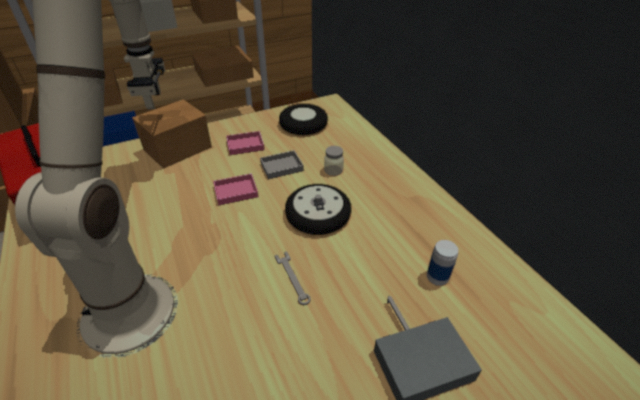

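Run:
```python
from h import *
t=dict(np.load('pics/top0.npz'))
for n,u,v,z in [('wheel',309,202,.047),('eye',318,203,.053),('tray',226,208,.026),('p1',168,232,.026),('p2',244,266,.026),('can',426,135,.115),('jar',251,152,.085),('wr',370,254,.01),('neck tip',421,197,.023),('neck base',454,199,.023)]:
    print(n,np.round(onz(t,u,v,z),3))
im=t['color'][:,:,::-1]
hsv=cv2.cvtColor(im,cv2.COLOR_BGR2HSV)
a=cv2.resize(im[165:240,270:345],None,fx=5,fy=5,interpolation=cv2.INTER_CUBIC)
b=cv2.resize(im[165:240,410:510],None,fx=4,fy=5,interpolation=cv2.INTER_CUBIC)
cv2.imwrite('pics/c1.png',np.hstack([a,b]))
```

```text
wheel [0.568 0.113 0.047]
eye [0.564 0.084 0.053]
tray [0.556 0.379 0.026]
p1 [0.482 0.563 0.026]
p2 [0.372 0.32  0.026]
can [ 0.758 -0.246  0.115]
jar [0.722 0.289 0.085]
wr [ 0.402 -0.079  0.01 ]
neck tip [ 0.581 -0.247  0.023]
neck base [ 0.573 -0.353  0.023]
```

View pics/c1.png

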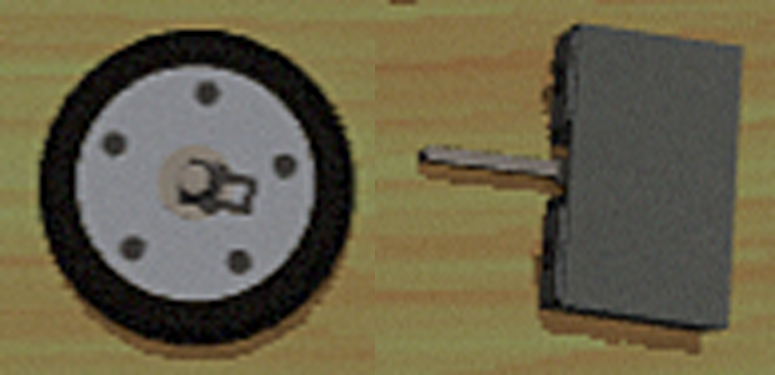

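Run:
```python
from h import *
for p in [(.4,.35,.30),(.567,.11,.30),(.577,-.24,.30)]: print(p,move(p,1.5))
```

```text
(0.4, 0.35, 0.3) (array([-0.8728, -0.6236, -0.2461]), array([-9.000e-04,  6.000e-04,  8.699e-01]))
(0.567, 0.11, 0.3) (array([-1.6625, -1.1947, -0.2453]), array([-9.000e-04,  6.000e-04,  8.699e-01]))
(0.577, -0.24, 0.3) (array([-2.0794, -2.2849, -0.2436]), array([-9.000e-04,  6.000e-04,  8.699e-01]))
```

>>> drive_tool(motion=[1,-0.87,-0.62,-0.25,0,0,0.65,1,-0.87,-0.62,-0.25,0,0,0.65,1,-0.87,-0.62,-0.25,0,0,0.65,1,-0.87,-0.62,-0.25,0,0,0.65,1,-0.87,-0.62,-0.25,0,0,0.65,1,-0.87,-0.62,-0.25,0,0,0.65,1,-0.87,-0.62,-0.25,0,0,0.65,1,-0.87,-0.62,-0.25,0,0,0.65])

```text
clock: 0.82
tool_pos: [0.4009, 0.3491, 0.3023]
ee_rot: [3.141, 0.0, 1.822]
ft_force: [0.8, -0.0, -0.2]
opening: 0.0921
gripper_force: 0.0
```

Run:
```python
from h import *
for p in [(.567,.11,.30)]: print(p,move(p,1.5))
```

```text
(0.567, 0.11, 0.3) (array([-0.9097,  0.3379,  0.0079]), array([2.000e-04, 2.000e-04, 2.149e-01]))
```

>>> drive_tool(motion=[1,-0.91,0.34,0.01,0,0,0.215,1,-0.91,0.34,0.01,0,0,0.215,1,-0.91,0.34,0.01,0,0,0.215,1,-0.91,0.34,0.01,0,0,0.215,1,-0.91,0.34,0.01,0,0,0.215,1,-0.91,0.34,0.01,0,0,0.215,1,-0.91,0.34,0.01,0,0,0.215,1,-0.91,0.34,0.01,0,0,0.215])

```text
clock: 1.48
tool_pos: [0.5722, 0.1032, 0.2983]
ee_rot: [3.139, 0.005, 1.495]
ft_force: [0.5, -1.9, -0.4]
opening: 0.0917
gripper_force: 0.0
```

Run:
```python
from h import *
s=snap('wrist','w1.png')
print(np.round(s['pose'],3).tolist())
print(move((.577,-.20,.25),1.5))
```

```text
[[0.997, -0.074, -0.021, 0.578], [-0.076, -0.953, -0.295, 0.183], [0.002, 0.296, -0.955, 0.457], [0.0, 0.0, 0.0, 1.0]]
(array([-1.0207,  0.0974,  0.1633]), array([ 0.0002,  0.0019, -0.0014]))
```

View pics/w1.png

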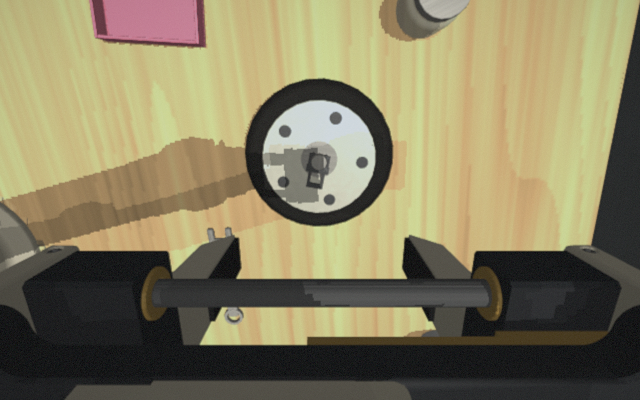

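Run:
```python
from h import *
w=dict(np.load('pics/w1.npz'));t=dict(np.load('pics/top0.npz'))
def blob(s,m,seed,lo):
    n,l,st,c=cv2.connectedComponentsWithStats(m.astype(np.uint8))
    best=None
    for i in range(1,n):
        if st[i,4]>lo and np.hypot(*(c[i]-seed))<25: 
            cn,_=cv2.findContours((l==i).astype(np.uint8),cv2.RETR_EXTERNAL,cv2.CHAIN_APPROX_NONE)
            h=cv2.convexHull(max(cn,key=len)); print(st[i],c[i],cv2.fitEllipse(h)); best=cv2.fitEllipse(h)[0]
    return best
r=[]
for s,seed in((w,(319,152)),(t,(309,202))):
    c=s['color'].astype(int); g=c.mean(2); sat=c.max(2)-c.min(2)
    tyre=(c.max(2)<45)
    e=blob(s,tyre,seed,300)
    if e: print('tyre@.03',onz(s,*e,.035))
    disc=(g>90)&(sat<35); e=blob(s,disc,seed,200)
    if e: r.append(ray(s,*e)); print('disc@.05',onz(s,*e,.05))
if len(r)==2: print(tri(r))
im=w['color'][:,:,::-1]
cv2.imwrite('pics/c2.png',cv2.resize(im[110:210,260:380],None,fx=6,fy=6,interpolation=cv2.INTER_CUBIC))
```

```text
[ 246   79  146  146 5596] [317.8659757  148.32844889] ((318.3915710449219, 151.81961059570312), (145.45285034179688, 145.80364990234375), 125.76116943359375)
tyre@.03 [0.57031933 0.12231171 0.035     ]
[ 262  100  114  113 9345] [318.92787587 154.67158909] ((318.627197265625, 155.94720458984375), (113.12909698486328, 113.62370300292969), 107.97505950927734)
disc@.05 [0.57047889 0.11904328 0.05      ]
[ 278  171   63   63 1295] [309.13513514 203.48339768] ((308.8493957519531, 202.11573791503906), (62.49428176879883, 63.08866882324219), 23.85605239868164)
tyre@.03 [0.56916491 0.11359484 0.035     ]
[ 285  178   48   47 1593] [308.39422473 201.17011927] ((308.6235656738281, 201.23989868164062), (46.55362319946289, 47.614784240722656), 80.58297729492188)
disc@.05 [0.57023185 0.11380188 0.05      ]
[0.57126937 0.1152161  0.0311249 ]
```

View pics/c2.png

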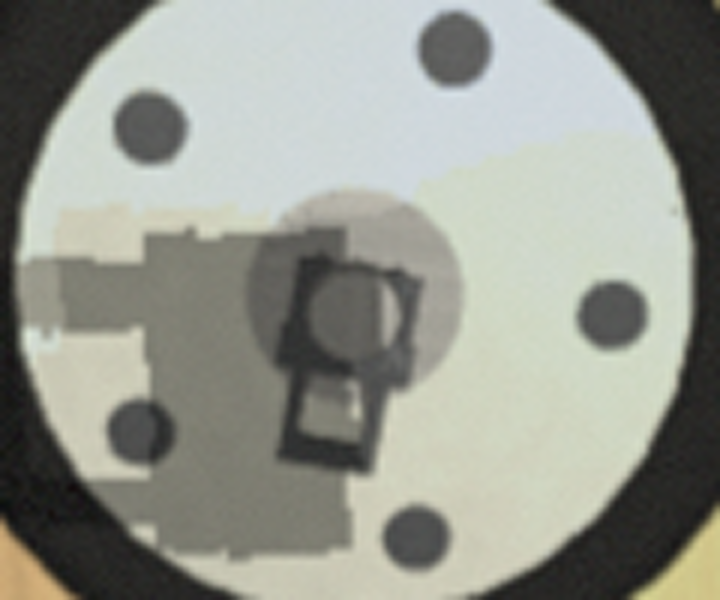

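>>> drive_tool(motion=[1,-1,0.1,0.16,0,0,0,1,-1,0.1,0.16,0,0,0,1,-1,0.1,0.16,0,0,0,1,-1,0.1,0.16,0,0,0,1,-1,0.1,0.16,0,0,0,1,-1,0.1,0.16,0,0,0,1,-1,0.1,0.16,0,0,0,1,-1,0.1,0.16,0,0,0])

```text
clock: 2.2
tool_pos: [0.577, -0.1944, 0.2496]
ee_rot: [-3.14, 0.004, 1.5]
ft_force: [-0.8, -1.4, 0.3]
opening: 0.0917
gripper_force: 0.0
```

Run:
```python
from h import *
s=snap('wrist','w2.png')
print(readout.sense()['tool_pos'])
```

```text
[ 0.57695761 -0.19492864  0.24939918]
```

View pics/w2.png

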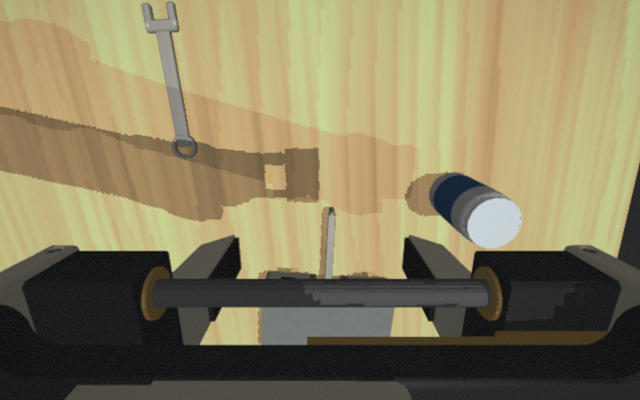

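Run:
```python
from h import *
w=dict(np.load('pics/w2.npz'));t=dict(np.load('pics/top0.npz'));w1=dict(np.load('pics/w1.npz'))
def rows(s,box,horiz):
    u0,u1,v0,v1=box; c=s['color'].astype(int)[v0:v1,u0:u1]; m=((c.max(2)-c.min(2))<28)&(c.mean(2)>70)
    n,l,st,cc=cv2.connectedComponentsWithStats(m.astype(np.uint8)); i=1+np.argmax(st[1:,4]); print(st[i])
    v,u=np.where(l==i); vx,vy,x,y=cv2.fitLine(np.c_[u+u0,v+v0].astype(np.float32),cv2.DIST_HUBER,0,.01,.01).ravel()
    return (x,y),(vx,vy),(u.min()+u0,u.max()+u0,v.min()+v0,v.max()+v0)
a=rows(w,(315,345,195,272),0); b=rows(t,(412,452,185,210),1)
print(a,b)
def at(l,k,val): (x,y),(dx,dy),_=l; f=(val-(x,y)[k])/(dx,dy)[k]; return x+f*dx,y+f*dy
for z in(.018,.028):
  pw=[onz(w,*at(a,1,v),z) for v in (a[2][2],268)]; pt=[onz(t,*at(b,0,u),z) for u in(b[2][0],450)]
  print(z,np.round(pw,4),np.round(pt,4))
  for p in(pw,pt): d=p[0]-p[1];print(np.arctan2(d[1],d[0]))
print('tip tri',tri([ray(w,*at(a,1,a[2][2]-.5)),ray(t,*at(b,0,b[2][0]-.5))]))
# organiser mouth edge in top
print('eye',onz(w1,315,178.3,.056),'endbar',onz(w1,314.3,186.7,.056),'axle top',onz(w1,318.7,162.2,.072))
```

```text
[ 10  12  10  65 438]
[11  9 29  6 80]
((np.float32(329.85703), np.float32(240.80151)), (np.float32(0.060406562), np.float32(-0.99817383)), (np.int64(325), np.int64(334), np.int64(207), np.int64(271))) ((np.float32(436.6583), np.float32(196.43819)), (np.float32(0.9947194), np.float32(0.10263235)), (np.int64(423), np.int64(451), np.int64(194), np.int64(199)))
0.018 [[ 0.5871 -0.2445  0.018 ]
 [ 0.5764 -0.3349  0.018 ]] [[ 0.5879 -0.255   0.018 ]
 [ 0.5773 -0.3417  0.018 ]]
1.4526657885648844
1.4496130776066278
0.028 [[ 0.587  -0.2411  0.028 ]
 [ 0.5766 -0.3293  0.028 ]] [[ 0.5866 -0.2522  0.028 ]
 [ 0.5761 -0.3381  0.028 ]]
1.452665788564885
1.4496130776066285
tip tri [ 0.58912416 -0.25548599 -0.00440928]
eye [0.56344047 0.09070058 0.056     ] endbar [0.56155631 0.07929036 0.056     ] axle top [0.5703662  0.11467691 0.072     ]
```

Run:
```python
from h import *
for p in [(.580,-.300,.10),(.580,-.300,.005)]: print(p,move(p,1.451))
```

```text
(0.58, -0.3, 0.1) (array([-0.3468,  0.0364,  0.4992]), array([-0.0014,  0.0024,  0.0318]))
(0.58, -0.3, 0.005) (array([-0.3456,  0.0371,  0.8158]), array([-0.0014,  0.0024,  0.0318]))
```

>>> drive_tool(motion=[1,-0.347,0.036,0.25,0,0.002,0.032,1,-0.347,0.036,0.25,0,0.002,0.032,1,-0.347,0.036,0.5,0,0.002,0.032,0.6,-0.346,0.037,0.6,0,0.002,0.032,0.5,-0.346,0.037,0.7,0,0.002,0.032,0.5,-0.346,0.037,0.8,0,0.002,0.032,0.5,-0.346,0.037,0.816,0,0.002,0.032,0.5,-0.346,0.037,0.816,0,0.002,0.032])

```text
clock: 2.92
tool_pos: [0.5837, -0.2899, 0.0023]
ee_rot: [-3.14, -0.005, 1.46]
ft_force: [-0.1, 0.2, 0.1]
opening: 0.063
gripper_force: 0.0
```

>>> drive_tool(motion=[0.3,0,0,0,0,0,0,0,0,0,0,0,0,0,0,0,0,0,0,0,0,0,0,0,0,0,0,0,0,0,0,0,0,0,0,0,0,0,0,0,0,0], newtons=30)

```text
clock: 3.42
tool_pos: [0.5838, -0.2915, 0.0064]
ee_rot: [3.141, -0.003, 1.46]
ft_force: [1.0, 0.5, -0.0]
opening: 0.0227
gripper_force: 0.0
```

>>> drive_tool(motion=[0,0,0,0,0,0,0,0,0,0,0,0,0,0,0,0,0,0,0,0,0,0,0,0,0,0,0,0])

```text
clock: 3.75
tool_pos: [0.5836, -0.2916, 0.006]
ee_rot: [3.142, -0.003, 1.459]
ft_force: [-0.6, 0.9, 0.7]
opening: 0.0098
gripper_force: 30.0
```

Run:
```python
from h import *
s=readout.sense();print(s['opening'],s['gripper_force'],s['tool_pos'],s['ee_rot'])
c=np.array([np.cos(1.451),np.sin(1.451),0])*.15
R0=rot(s['ee_rot']); print(R0.inv().apply(c)/.3)
```

```text
0.009808095027245528 29.962516129016876 [ 0.58364056 -0.29164756  0.00602581] [ 3.14151749e+00 -3.04738292e-03  1.45929065e+00]
[0.49998049 0.00414516 0.00152395]
```

>>> drive_tool(motion=[0,0.04,0,0,0,0,0,0,0.12,0.001,0,0,0,0,0,0.2,0.002,0,0,0,0,0,0.28,0.003,0,0,0,0,0,0.36,0.003,0,0,0,0,0,0.44,0.004,0,0,0,0,0,0.5,0.004,0,0,0,0,0,0.5,0.004,0,0,0,0])

```text
clock: 4.42
tool_pos: [0.6023, -0.1348, 0.0061]
ee_rot: [-3.141, -0.007, 1.467]
ft_force: [0.7, 1.8, 0.9]
opening: 0.0096
gripper_force: 30.0
```

>>> drive_tool(motion=[0,0,0,0,0,0,0,0.5,0,0,0,0,0,0,0.5,0,0,0,0,0,0,0.5,0,0,0,0,0,0,0.5,0,0,0,0,0,0,0.6,0,0,-0.2,0,0,0,0.7,0,0,-0.4,0,0,0,0.7,0,0,-0.5,0,0,0])

```text
clock: 5.08
tool_pos: [0.6, -0.144, 0.1314]
ee_rot: [-3.138, -0.003, 1.458]
ft_force: [2.0, -0.5, 0.6]
opening: 0.0516
gripper_force: 0.0
```

Run:
```python
from h import *
s=readout.sense();print(s['opening'],s['gripper_force'],s['tool_pos'],s['ee_rot'])
snap('top','t3.png'); w=snap('wrist','w3.png')
im=cv2.imread('pics/t3.png')[150:250,280:520]; w=cv2.imread('pics/w3.png')
cv2.imwrite('pics/c3.png',np.vstack([cv2.resize(im,(640,266)),cv2.resize(w,(520,325)) if 0 else np.pad(cv2.resize(w,(520,325)),((0,0),(0,120),(0,0)))]))
```

```text
0.05162546608434006 0.0 [ 0.6000415  -0.14398265  0.13140442] [-3.13822872e+00 -2.61080379e-03  1.45771395e+00]
```

View pics/c3.png

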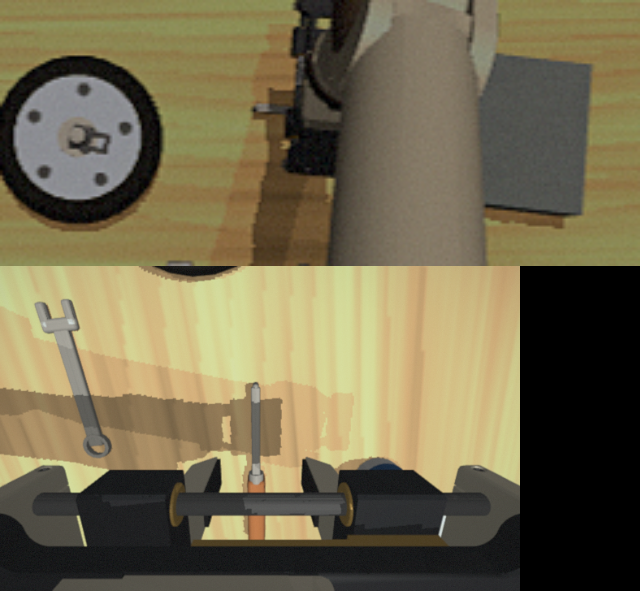

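Run:
```python
from h import *
w=dict(np.load('pics/w3.npz'));t=dict(np.load('pics/t3.npz'))
c=w['color'].astype(int)
org=(c[:,:,0]-c[:,:,2]>60)&(c[:,:,0]>1.6*c[:,:,1]); org[:, :290]=0; org[:,345:]=0; org[:245]=0; org[300:]=0
v,u=np.where(org); print('handle rows',v.min(),v.max(),u.min(),u.max())
for r in (v.min(),v.min()+6,v.max()):print(r,u[v==r].min(),u[v==r].max())
b=w['color'][130:290,295:340]; m=((b.max(2).astype(int)-b.min(2))<32)&(b.mean(2)>55)
for r in range(135,262,9): 
    q=np.where(m[r-130])[0]; print(r, (q.min()+295,q.max()+295,len(q)) if len(q) else None)
```

```text
Traceback (most recent call last):
ValueError: zero-size array to reduction operation minimum which has no identity
```

Run:
```python
from h import *
w=dict(np.load('pics/w3.npz'))
im=w['color']; hsv=cv2.cvtColor(im,cv2.COLOR_RGB2HSV)
for r in (150,170,200,230,250,262,270,280,330): print(r,[tuple(map(int,im[r,u])) for u in (304,310,314,318,322,328)])
h=hsv.astype(int); m=(h[:,:,0]<14)&(h[:,:,1]>110)&(h[:,:,2]>90); m[:,:295]=0;m[:,345:]=0;m[:230]=0;m[335:]=0
v,u=np.where(m)
for r in sorted(set(v))[::6]:print(r,u[v==r].min(),u[v==r].max())
```

```text
150 [(146, 123, 86), (138, 138, 130), (162, 160, 152), (145, 144, 136), (209, 174, 123), (216, 184, 128)]
170 [(148, 124, 88), (96, 94, 90), (100, 99, 93), (102, 101, 96), (130, 109, 79), (138, 115, 81)]
200 [(147, 122, 87), (95, 94, 88), (100, 97, 92), (101, 98, 94), (135, 113, 80), (136, 114, 82)]
230 [(167, 140, 100), (93, 92, 86), (99, 96, 92), (94, 93, 88), (136, 113, 81), (124, 103, 73)]
250 [(180, 152, 107), (123, 120, 111), (175, 172, 163), (169, 168, 158), (209, 179, 125), (215, 194, 137)]
262 [(161, 134, 93), (146, 145, 135), (175, 173, 163), (172, 168, 159), (143, 141, 134), (217, 200, 140)]
270 [(124, 97, 65), (192, 125, 77), (193, 126, 79), (188, 122, 75), (186, 121, 76), (217, 201, 140)]
280 [(42, 42, 43), (37, 39, 40), (37, 40, 41), (41, 43, 46), (34, 38, 38), (39, 41, 41)]
330 [(179, 161, 112), (186, 120, 75), (192, 126, 79), (187, 124, 75), (180, 116, 72), (214, 207, 145)]
264 306 324
270 305 325
276 305 325
310 306 324
316 306 325
322 306 325
328 306 324
334 307 324
```

Run:
```python
from h import *
w=dict(np.load('pics/w3.npz'))
im=w['color'].astype(int); m=((im.max(2)-im.min(2))<20)&(im.mean(2)>60); m[:,:295]=0;m[:,345:]=0
for r in list(range(136,150,2))+[160,180,200,220,240,250,256,260]:
    q=np.where(m[r])[0]; print(r,q.min() if len(q) else 0,q.max() if len(q) else 0)
L=[]
for r in range(152,246):
    q=np.where(m[r])[0]
    if len(q): L.append(((q.min()+q.max())/2,r))
vx,vy,x,y=cv2.fitLine(np.float32(L),cv2.DIST_HUBER,0,.01,.01).ravel()
at=lambda r:(x+(r-y)*vx/vy,r)
a,b=onz(w,*at(155),.028),onz(w,*at(245),.028); d=a-b; print(a,b,'yaw',np.arctan2(d[1],d[0]))
print('handle front',onz(w,315,263.5,.03), 'handle top c',onz(w,315.5,316,.03),onz(w,315.5,334,.03))
print('tip',onz(w,*at(142),.028))
```

```text
136 0 0
138 0 0
140 0 0
142 0 0
144 312 316
146 311 317
148 311 317
160 309 319
180 310 319
200 310 319
220 310 319
240 311 318
250 310 319
256 307 323
260 306 323
[ 0.60579819 -0.10647898  0.028     ] [ 0.59539964 -0.19252191  0.028     ] yaw 1.4505265642314098
handle front [ 0.59365495 -0.21119024  0.03      ] handle top c [ 0.586972   -0.27101433  0.03      ] [ 0.58432093 -0.29312375  0.03      ]
tip [ 0.60715759 -0.09523066  0.028     ]
```

Run:
```python
from h import *
for p in [(.5875,-.26,.06),(.5875,-.26,.005)]: print(p,move(p,1.4505))
```

```text
(0.5875, -0.26, 0.06) (array([-0.3865, -0.0239,  0.2625]), array([ 0.0088, -0.0012,  0.0047]))
(0.5875, -0.26, 0.005) (array([-0.3868, -0.0263,  0.4458]), array([ 0.0088, -0.0012,  0.0047]))
```

>>> drive_tool(motion=[0.7,-0.2,-0.012,0,0,0,0.005,0.7,-0.386,-0.025,0,0,0,0.005,0.7,-0.387,-0.025,0.1,0,0,0.005,0.7,-0.387,-0.025,0.2,0,0,0.005,0.6,-0.387,-0.026,0.3,0,0,0.005,0.6,-0.387,-0.026,0.4,0,0,0.005,0.6,-0.387,-0.026,0.446,0,0,0.005,0.6,-0.387,-0.026,0.446,0,0,0.005])

```text
clock: 5.85
tool_pos: [0.5788, -0.2582, 0.0002]
ee_rot: [-3.138, -0.005, 1.45]
ft_force: [-13.8, 4.7, 29.8]
opening: 0.0551
gripper_force: 14.9
```

>>> drive_tool(motion=[0.3,0,0,0,0,0,0,0.15,0,0,0,0,0,0,0,0,0,0,0,0,0,0,0,0,0,0,0,0,0,0,0,0,0,0,0,0,0,0,0,0,0,0,0,0,0,0,0,0,0,0,0,0,0,0,0,0], newtons=50)

```text
clock: 6.52
tool_pos: [0.5824, -0.259, 0.0003]
ee_rot: [3.138, -0.002, 1.451]
ft_force: [-3.2, 1.2, 16.9]
opening: 0.0213
gripper_force: 55.3
```

>>> drive_tool(motion=[0,0,0,-0.1,0,0,0,0,0,0,-0.2,0,0,0,0,0,0,-0.33,0,0,0,0,0,0,-0.33,0,0,0,0,0,0,-0.33,0,0,0])

```text
clock: 6.93
tool_pos: [0.5826, -0.2589, 0.099]
ee_rot: [3.136, -0.002, 1.451]
ft_force: [-0.4, -0.3, -1.8]
opening: 0.0218
gripper_force: 50.0
```

Run:
```python
from h import *
s=readout.sense(); print(s['tool_pos'],s['ee_rot'],s['opening'])
print(move((.513,-.126,.10),1.34))
```

```text
[ 0.5826378  -0.2588516   0.09901324] [ 3.13623734e+00 -1.59864169e-03  1.45114654e+00] 0.021790765914375943
(array([ 0.412 , -0.2833, -0.0041]), array([ 0.0035, -0.0013,  0.0741]))
```

>>> drive_tool(motion=[0,0.1,-0.07,0,0.0035,0,0.02,0,0.2,-0.14,0,0.0035,0,0.04,0,0.3,-0.2,0,0.0035,0,0.06,0,0.41,-0.28,0,0.0035,0,0.074,0,0.41,-0.283,0,0.0035,0,0.074,0,0.41,-0.283,0,0.0035,0,0.074])

```text
clock: 7.43
tool_pos: [0.5083, -0.122, 0.0948]
ee_rot: [-3.131, -0.004, 1.345]
ft_force: [0.4, -0.8, -0.9]
opening: 0.0219
gripper_force: 50.0
```

>>> drive_tool(motion=[0,0,0,0,0,0,0,0,0,0,0,0,0,0,0,0,0,0,0,0,0])

```text
clock: 7.68
tool_pos: [0.5113, -0.1269, 0.0962]
ee_rot: [-3.136, -0.002, 1.339]
ft_force: [-0.2, -0.4, -1.3]
opening: 0.0217
gripper_force: 50.0
```

Run:
```python
from h import *
s=readout.sense(); print(s['tool_pos'],s['ee_rot'],s['opening'])
for n in('wrist','top','side'): snap(n,n[0]+'4.png')
w=cv2.imread('pics/w4.png')[0:240,180:460];t=cv2.imread('pics/t4.png')[160:245,265:385];
f=np.hstack([cv2.resize(w,(420,360)),np.pad(cv2.resize(t,(380,269),interpolation=cv2.INTER_CUBIC),((0,91),(0,0),(0,0)))])
cv2.imwrite('pics/c4.png',f)
```

```text
[ 0.51127312 -0.12687889  0.09624382] [-3.13591295e+00 -1.92424589e-03  1.33880299e+00] 0.021744232066656266
```

View pics/c4.png

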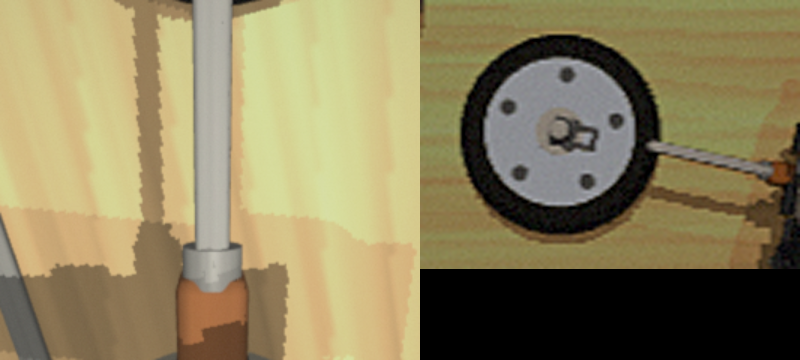

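Run:
```python
from h import *
w1=dict(np.load('pics/w1.npz'));t=dict(np.load('pics/t4.npz'));s=dict(np.load('pics/s4.npz'))
for n,S in(('w1',w1),('t4',t),('s4',s)): print(n,'proj eye',np.round(proj(S,(.564,.0905,.053)),1),'axle',np.round(proj(S,(.5705,.1147,.072)),1),'tip',np.round(proj(S,(.55,.035,.12)),1))
def show(S,u0,u1,v0,v1):
    g=S['color'].mean(2).astype(int)
    print('     ',' '.join('%3d'%u for u in range(u0,u1)))
    for v in range(v0,v1): print('%3d  '%v,' '.join('%3d'%x for x in g[v,u0:u1]))
show(t,303,325,194,212)
show(s,306,332,190,216)
```

```text
w1 proj eye [315.5 177.9] axle [318.8 162.2] tip [306.6 237.3]
t4 proj eye [316.1 203. ] axle [308.1 200.3] tip [334.7 204.9]
s4 proj eye [319.6 206.1] axle [318.  195.8] tip [324.1 201.9]
      303 304 305 306 307 308 309 310 311 312 313 314 315 316 317 318 319 320 321 322 323 324
194   139 142 134 130 127 127 125 128 129 140 140 143 141 141 142 143 138 143 142 139 140 143
195   143 135 128 121 127 128 129 128 127 126 129 143 144 139 144 142 140 140 138 142 139 146
196   129 125 124 128 119 102 117 135 136 130 128 132 139 145 140 138 145 140 138 146 147 125
197   127 127 123 126 100  58  48  50  89 108 103 120 138 147 146 139 142 140 141 142 148 113
198   125 127 126 115 119 137 141 116  59  62  74  47  97 143 150 148 145 142 145 143 146 117
199   127 126 117 118 127 124 129 135 109  46  73  59  75 109 138 150 143 144 141 145 144 126
200   124 125 121 122 126 128 131 128 106  54  55  52  44  42  44  60  81 106 134 144 140 150
201   124 124 112 108 126 125 121 132  99  40  58  59  69  67  63  68  52  44 106 146 144 147
202   127 125  98  95 130 129 124 123  88  36  49  98 140 146 153
[... 3144 characters left out ...]
  75  81  79  75  63  44  30  27  15  12
210   116 120 135 155 165 165 165 166 165 157 136  99  71  60  58  66  74  80  79  78  76  66  61  58  42  23
211    74  78 104 140 160 165 165 165 167 164 155 130  89  60  57  62  69  76  80  79  80  78  78  74  65  52
212    67  71  94 134 160 165 166 164 165 164 160 140  96  64  57  62  67  77  79  78  79  79  79  78  78  72
213    96 102 122 149 163 166 164 164 163 164 161 142  98  65  55  57  66  75  79  81  79  80  80  81  80  80
214   136 137 146 158 163 164 165 166 165 163 162 143  97  63  58  58  64  72  76  80  79  81  79  80  80  79
215   133 126 130 144 157 163 163 166 165 164 160 141  90  60  57  57  60  68  76  78  82  79  80  81  76  81
```

Run:
```python
from h import *
t=dict(np.load('pics/t4.npz'));s=dict(np.load('pics/s4.npz'))
def show(S,u0,u1,v0,v1):
    g=S['color'].mean(2).astype(int)
    print('     ',' '.join('%3d'%u for u in range(u0,u1)))
    for v in range(v0,v1): print('%3d  '%v,' '.join('%3d'%x for x in g[v,u0:u1]))
show(t,328,350,198,214)
c=s['color'].astype(int); m=((c.max(2)-c.min(2))<22)&(c.mean(2)>50)
for v in range(192,270,6): q=[u for u in range(300,380) if m[v,u]]; print(v,q[:1],q[-1:],len(q))
print('tool',np.round(proj(s,(.511,-.127,.115)),1),np.round(proj(s,(.550,.031,.124)),1),np.round(proj(s,(.550,.031,.097)),1))
im=cv2.imread('pics/s4.png')[160:270,270:400]; im0=cv2.imread('pics/side0.png')[175:240,280:357]
cv2.imwrite('pics/c5.png',np.hstack([cv2.resize(im,(520,440),interpolation=cv2.INTER_CUBIC),np.pad(cv2.resize(im0,(280,236),interpolation=cv2.INTER_CUBIC),((0,204),(0,0),(0,0)))]))
```

```text
328 329 330 331 332 333 334 335 336 337 338 339 340 341 342 343 344 345 346 347 348 349
198    41 110 146 152 117   7   6  21  14  23  13   0  42  99 126 120 118 120 122 118 118 119
199    75 129 148 152 121  12  14  11  11  11  15   0  47 104 126 120 120 120 125 124 124 119
200   128 150 141 152 118  14  15  18  13  21   4   0  43 104 131 123 126 121 124 127 120 119
201   147 141 143 151 117  20  18  24  19  16  16   0  41 102 130 124 122 125 120 120 122 119
202   143 143 140 151 117  22   4  10  21  24  19   4  38 102 127 124 119 114 116 120 120 117
203   141 139 144 148 117  24  18  18   8  18  17   0  34  98 125 124 117 121 123 120 123 120
204   144 143 144 147 116  19  21  17   8  30  72  64  41  95 131 125 120 123 120 121 124 117
205   138 142 145 149 121   2   6   1  54 107 136 144 141 137 125  97  88 108 121 122 123 121
206   140 142 148 137  78   1  15  11  48  97 129 136 133 130 130 131 128 132 126 116 104  99
207   143 143 148 114  29  16  20  17  18  47  76 116 138 132 129 125 131 128 128 130 132 133
208   144 142 148 123  20  10  18  22   3   3   1   0  24  45  54  96 126 132 129 126 125 125
209   141 143 153 113   4  20  26  23  18   2   8   6  93 128 112  96  77  57  51  69 109 130
210   141 151 126  60  13   8  17   1  18   7  13  22  93 122 120 119 121 120 120  96  79  72
211   144 152 114   3  11  17  18  21  21  19   0  40 101 122 118 114 116 115 113 117 116 113
212   144 125  56  14  20  25  25   4   3   8   0  56 101 113 109 110 110 109 109 109 114 105
213   148 113   5   4  20  27  16   4   4   0   2  90 129 118 116 111 114 108 112 110 115 113
192 [300] [359] 60
198 [300] [357] 52
204 [300] [325] 25
210 [300] [376] 31
216 [302] [352] 51
222 [320] [351] 24
228 [322] [348] 27
234 [345] [379] 9
240 [324] [348] 4
246 [307] [350] 12
252 [330] [347] 7
258 [] [] 0
264 [] [] 0
tool [339.4 247.7] [324.8 201.7] [324.6 208.9]
```

View pics/c5.png

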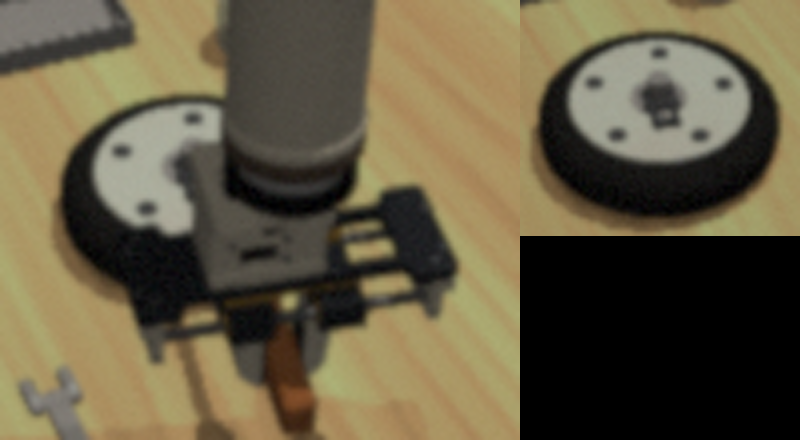

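Run:
```python
from h import *
t=dict(np.load('pics/t4.npz')); s=readout.sense(); print(s['tool_pos'],s['ee_rot'])
g=t['color'].astype(int); m=(g.max(2)-g.min(2)<25)&(g.mean(2)>85)
L=[]
for u in range(340,360):
    q=[v for v in range(200,220) if g[v,u].max()-g[v,u].min()<22 and g[v,u].mean()>110]
    if q: L.append((u,np.mean(q)))
vx,vy,x,y=cv2.fitLine(np.float32(L),cv2.DIST_HUBER,0,.01,.01).ravel()
P=[onz(t,u,y+(u-x)*vy/vx,.124) for u in(336.2,342,357)]; d=P[0]-P[2]; print(P,'yaw',np.arctan2(d[1],d[0]),y+(336.2-x)*vy/vx)
tip=P[0]; n=np.array([np.cos(1.339),np.sin(1.339),0]); pin=tip-.0045*n; eye=onz(t,315.9,203.4,.053); ax=onz(t,308.3,200.3,.072)
print('pin',pin,'eye',eye,'ax',ax,'tool->pin',(pin-s['tool_pos'])@n, (pin-s['tool_pos'])@[-n[1],n[0],0])
D=eye-pin; D[2]=0; print('tool move',rot(s['ee_rot']).inv().apply(D)/.3,D)
pd=eye-ax;pd[2]=0;pd/=np.linalg.norm(pd);print('pull dir tool',rot(s['ee_rot']).inv().apply(pd), np.linalg.norm((eye-ax)[:2]))
```

```text
[ 0.51118553 -0.12635805  0.0963757 ] [-3.13586025e+00 -2.33072949e-03  1.33919387e+00]
[array([0.54922971, 0.0307217 , 0.124     ]), array([0.54517772, 0.01380066, 0.124     ]), array([ 0.53471455, -0.02989363,  0.124     ])] yaw 1.3357587530592745 204.96318
pin [0.54819594 0.02634206 0.124     ] eye [0.56268906 0.0910278  0.053     ] ax [0.57059823 0.11406493 0.072     ] tool->pin 0.1571184454253857 -0.0009413708668702859
tool move [ 0.22095053 -0.00246919  0.00052914] [0.01449312 0.06468574 0.        ]
pull dir tool [-0.99508976 -0.09896109 -0.00175204] 0.024357022170641566
```

>>> drive_tool(motion=[0,0.06,0,0,0,0,0,0,0.12,0,0,0,0,0,0,0.18,0.003,0,0,0,0,0,0.222,0.003,0,0,0,0,0,0.222,0.003,0.05,0,0,0,0,0.222,0.003,0.07,0,0,0,0,0.222,0.003,0.07,0,0,0,0,0.222,0.003,0.07,0,0,0])

```text
clock: 8.5
tool_pos: [0.5263, -0.0615, 0.0753]
ee_rot: [-3.134, -0.002, 1.34]
ft_force: [-0.8, -0.7, -1.1]
opening: 0.0218
gripper_force: 50.0
```

Run:
```python
from h import *
t=snap('top','t6.png'); s=readout.sense(); print(s['tool_pos'],s['ee_rot'],s['ft_force'])
zt=s['tool_pos'][2]+.0275
pin=np.array([.5627,.091,zt]); n=np.array([.23,.973,0]); print('expected tip px',proj(t,pin+.0045*n),'back',proj(t,pin-.03*n))
g=t['color'].mean(2).astype(int)
print('     ',' '.join('%3d'%u for u in range(303,335)))
for v in range(194,214): print('%3d  '%v,' '.join('%3d'%x for x in g[v,303:335]))
```

```text
[ 0.52676965 -0.06160575  0.07579799] [-3.13549649e+00 -2.06560751e-03  1.33936990e+00] [ 0.62407407  0.15805318 -1.77274661]
expected tip px (np.float64(314.2152890748544), np.float64(201.23884663171955)) back (np.float64(325.4748940604688), np.float64(203.6833322738688))
      303 304 305 306 307 308 309 310 311 312 313 314 315 316 317 318 319 320 321 322 323 324 325 326 327 328 329 330 331 332 333 334
194   142 139 135 133 122 127 126 123 131 135 141 142 138 138 140 141 141 138 142 140 141 141 142 137 143 142 144 149 117   6  13  14
195   142 136 126 123 126 130 125 128 126 127 133 138 142 141 141 140 139 140 141 139 140 142 144 134 132 144 150 145 120  51  15   7
196   131 120 124 126 116 103 116 130 132 125 125 129 138 138 139 140 141 135 144 138 145 124  73  40  38  89 134 152 128  72  10  16
197   128 120 124 128 102  58  53  49  88 104  94 115 135 144 142 141 140 140 140 138 148 109  40  52  52  45 105 151 149 115   0   7
198   125 126 126 112 118 134 140 113  53  68  70  43  92 141 147 143 140 139 143 140 145 111  48  55  55  47 100 150 152 117   0   6
199   124 125 110 117 
[... 1287 characters left out ...]
46 148 149 151 120  24  10   0
209   142 138 143 141 142 136 140 143 147 140 143 144 121  94  91  91  92  94  94  94  90  93  86  81  86  83  90 127 116   3  11  20
210   141 140 138 140 141 139 141 140 137 145 138 142 140 149 128  92  89  89  94  88  94  93  91  93  89  94  93  81  33   4   9  20
211   142 139 139 140 142 139 139 138 139 141 140 140 139 142 145 147 149 147 152 127  91  90  88  88  93  93 102  76   0   6  11   8
212   141 140 144 140 140 141 140 137 140 140 137 140 140 140 138 142 139 139 144 143 144 145 125  89  90  96  85  41   2   1  19   9
213   140 141 139 138 140 138 137 142 141 141 143 143 138 140 141 146 141 142 140 143 138 142 145 146 152 160 116  11   5  18  11   7
```

>>> drive_tool(motion=[0,0.005,0.0035,0,0,0,0,0,0.005,0.0035,0.02,0,0,0,0,0.005,0.0035,0.04,0,0,0,0,0.005,0.0035,0.055,0,0,0,0,0.005,0.0035,0.065,0,0,0,0,0.005,0.0035,0.072,0,0,0,0,0.005,0.0035,0.075,0,0,0,0,0.005,0.0035,0.075,0,0,0])

```text
clock: 9.22
tool_pos: [0.528, -0.0593, 0.0529]
ee_rot: [-3.135, -0.002, 1.341]
ft_force: [-0.4, -0.4, -0.8]
opening: 0.0218
gripper_force: 50.0
```

Run:
```python
from h import *
t=snap('top','t7.png'); s=readout.sense(); print(s['tool_pos'],s['ee_rot'],s['ft_force'],s['ft_torque'])
zt=s['tool_pos'][2]+.0275
pin=np.array([.5627,.091,zt]); n=np.array([.23,.973,0]); print('expected tip px',proj(t,pin+.0045*n),'back',proj(t,pin-.03*n))
g=t['color'].mean(2).astype(int)
print('     ',' '.join('%3d'%u for u in range(305,330)))
for v in range(196,210): print('%3d  '%v,' '.join('%3d'%x for x in g[v,305:330]))
```

```text
[ 0.52822275 -0.05935264  0.05314895] [-3.13570122e+00 -2.56981460e-03  1.34076174e+00] [-0.09934479 -0.86461212 -0.89245068] [-0.19164631  0.04861371 -0.03133159]
expected tip px (np.float64(314.34890379443203), np.float64(202.09344533978881)) back (np.float64(325.38290250405436), np.float64(204.489615884768))
      305 306 307 308 309 310 311 312 313 314 315 316 317 318 319 320 321 322 323 324 325 326 327 328 329
196   126 130 120 108 124 133 133 127 131 130 143 144 141 143 142 140 139 141 143 121  73  39  44  85 133
197   122 115  79  41  40  42  84  89  82 118 134 149 143 139 140 143 141 141 151 109  46  47  47  43 106
198   124 109 116 138 138 116  58  62  59  54 103 143 144 143 142 137 137 140 145 117  44  54  49  49 109
199   115 119 126 127 130 136 101  46  59  47  62 103 134 144 147 143 146 142 146 127  81  50  47  75 128
200   120 116 127 121 127 133 105  63  54  55  47  40  42  56  79 106 131 144 143 147 115  75  88 121 144
201   111 112 127 122 122 132  99  45  47  68 129 134  96  77  46  35  98 146 141 145 149 150 147 146 142
202    92  85 124 121 127 125  89  32  56  96 135 132 133 138 142 135 131 116 103 104 121 147 142 143 141
203   102  31  66 108  97  49  16  44  37  71 119 141 134 128 125 131 132 131 127 127 138 125 104 102 125
204   100  32   6   6  19  28  26  45  60  47  41  24  59  78 113 135 132 124 128 128 130 127 126 130 131
205   103  58  45  36  25  46  75  64  44  23  32  63  76  40   4  10  43  60  95 129 130 126 127 126 125
206   125 140 139 144 109  39  43  53  62  65  44  33  22  18  25  75 102  95  86  55  41  41  64 113 132
207   124 125 125 128 129 113  59  57 109 152 134  92  88  68  44  84  98  93  87  97  98  94  92  83  59
208   142 116 106 124 127 127 135 144 149 151 148 148 154 154 130  93  94  91  92  93  94  93  92 102 101
209   142 148 139 133 140 141 142 142 141 139 139 142 141 141 143 145 150 145 154 122  85  92  92  89  96
```

>>> drive_tool(motion=[0,0,0,0.004,0,0,0,0,0,0,0.004,0,0,0,0,-0.005,-0.0005,0.004,0,0,0,0,-0.01,-0.001,0.004,0,0,0,0,-0.015,-0.0015,0.004,0,0,0,0,-0.02,-0.002,0.004,0,0,0,0,-0.025,-0.0025,0.004,0,0,0,0,-0.025,-0.0025,0.004,0,0,0])

```text
clock: 9.93
tool_pos: [0.5257, -0.067, 0.0521]
ee_rot: [-3.136, -0.002, 1.34]
ft_force: [0.5, 0.5, -1.8]
opening: 0.0216
gripper_force: 50.0
```

>>> drive_tool(motion=[0,-0.004,-0.0004,0,0,0,0,0,-0.008,-0.0008,0,0,0,0,0,-0.012,-0.0012,0,0,0,0,0,-0.012,-0.0012,0,0,0,0])

```text
clock: 10.27
tool_pos: [0.525, -0.0689, 0.052]
ee_rot: [-3.136, -0.004, 1.341]
ft_force: [1.1, 2.1, -1.5]
opening: 0.0217
gripper_force: 50.0
```

Run:
```python
from h import *
t=snap('top','t8.png'); s=readout.sense(); print(s['tool_pos'],s['ee_rot'],s['ft_force'],s['ft_torque'])
g=t['color'].mean(2).astype(int)
print('     ',' '.join('%3d'%u for u in range(305,330)))
for v in range(196,210): print('%3d  '%v,' '.join('%3d'%x for x in g[v,305:330]))
```

```text
[ 0.52498643 -0.06887806  0.05206103] [-3.13614694 -0.00368271  1.34146851] [ 0.70788791  3.68847243 -1.46002579] [ 0.55498605 -0.22625011 -0.05798348]
      305 306 307 308 309 310 311 312 313 314 315 316 317 318 319 320 321 322 323 324 325 326 327 328 329
196   121 128 130 118 116 132 129 129 125 131 141 142 138 139 144 142 142 140 146 125  67  40  40  90 135
197   123 121  94  49  53  52  86 105  99 119 137 144 145 142 141 140 140 141 147 112  41  54  50  44 104
198   119 123 128 134 142 108  64  56  63  49  72 121 150 144 142 140 143 143 145 110  51  52  51  43 107
199   112 117 124 125 125 134 105  45  60  63  72 109 139 149 146 142 148 138 145 128  78  46  52  77 121
200   115 122 128 124 130 133 114  67  62  48  47  39  40  53  81 104 133 145 148 145 124  79  88 131 148
201   110 109 121 124 126 132  94  35  58  55  66  68  48  36  42  44  84 130 144 144 144 152 147 142 139
202    99  92 129 122 126 126  85  42  48  83 124 139 108 124 151 125  92 105 126 143 144 139 145 142 146
203   101  39  66 108 100  52  13  42  51 102 137 122  97 119 134 129 130 132 134 127 118 114 113 128 135
204   107  43  12   7  12  37  42  39  53  98 138 117  73 103 138 130 126 125 125 130 125 130 126 131 124
205   104  45  34  32  29  50  65  60  54  60  67 110 107  53  11  46  76 106 131 131 128 126 129 128 127
206   126 137 137 141 114  59  53  48  62  63  42  41  41  12  11  68 101  86  56  33  52  79 112 132 133
207   125 131 126 129 129 108  52  52 107 128 102  89  86  69  26  69  94  95  94  96  95  85  66  47  36
208   139 118 108 128 124 128 137 147 148 151 145 146 155 134  98  93  94  88  90  91  92  96  98  95 100
209   142 143 136 139 139 143 145 141 143 142 141 143 144 145 145 154 149 148 126  91  93  87  92  89  97
```

>>> drive_tool(motion=[0,-0.008,-0.001,0,0,0,0,0,-0.016,-0.002,0,0,0,0,0,-0.024,-0.003,0,0,0,0,0,-0.032,-0.003,0,0,0,0,0,-0.04,-0.004,0,0,0,0,0,-0.05,-0.005,0,0,0,0,0,-0.06,-0.006,0,0,0,0,0,-0.07,-0.007,0,0,0,0])

```text
clock: 10.98
tool_pos: [0.5174, -0.0908, 0.0519]
ee_rot: [-3.136, -0.002, 1.34]
ft_force: [0.1, 0.5, -1.4]
opening: 0.021
gripper_force: 50.0
```

>>> drive_tool(motion=[0,-0.008,-0.001,0,0,0,0,0,-0.01,-0.001,0,0,0,0,0,-0.01,-0.001,0,0,0,0,0,-0.01,-0.001,0,0,0,0])

```text
clock: 11.32
tool_pos: [0.5168, -0.0928, 0.0519]
ee_rot: [-3.136, -0.003, 1.341]
ft_force: [0.8, 0.3, -1.1]
opening: 0.0218
gripper_force: 50.0
```

Run:
```python
from h import *
t=snap('top','t9.png'); s=readout.sense(); print(s['tool_pos'],s['ee_rot'],s['ft_force'],s['ft_torque'])
g=t['color'].mean(2).astype(int)
print('     ',' '.join('%3d'%u for u in range(303,337)))
for v in range(194,214): print('%3d  '%v,' '.join('%3d'%x for x in g[v,303:337]))
```

```text
[ 0.51680069 -0.09260654  0.05193606] [-3.13578343e+00 -2.69047073e-03  1.34085922e+00] [ 0.30608825 -0.76666452 -1.6042733 ] [-0.10779871  0.06527895  0.0259727 ]
      303 304 305 306 307 308 309 310 311 312 313 314 315 316 317 318 319 320 321 322 323 324 325 326 327 328 329 330 331 332 333 334 335 336
194   141 144 136 130 127 127 125 123 132 141 139 141 141 139 143 142 139 141 140 139 140 144 142 144 145 145 145 153 115   7  15   0  19  19
195   144 135 128 121 123 127 125 126 124 129 130 140 144 139 141 138 140 142 140 139 143 142 148 138 137 146 145 151 124  53   6  22  10  11
196   134 123 125 123 129 128 126 128 125 122 120 133 141 141 141 143 141 140 142 143 142 127  70  39  43  84 140 148 127  73   1  14  17  20
197   121 126 128 125 106  99 100 110 131 130 121 125 132 141 144 142 140 140 143 141 149 112  43  54  52  44 101 150 154 120   1  17   5  23
198   122 120 124 117 131 127 130 118 112 124 127 124 131 140 144 145 143 148 144 140 145 114  47  48  56  44 105 147 152 113   6   9  18   4
199   122 127 112 121 123 125 125 130 106  97 125 127 119  88  89 141 147 148 150 14
[... 1345 characters left out ...]
 140 143 148 142 136 144 144 142 140 141 148 151 151 156 130  82  56  80 107  78  78  49  21  20  70 105 101  74   0   0  12  56  90
210   143 140 139 138 139 140 142 137 142 142 146 141 142 141 146 149 153 130 122 153 153 155 132  89  66  79 103  86  35   4  12   0   0   2
211   139 140 137 141 142 140 142 137 144 140 142 140 143 139 141 143 139 144 142 146 141 145 147 150 154 128  99  70   6  17   0  17   4  10
212   142 141 139 137 144 140 141 140 140 139 138 140 139 139 140 143 145 142 139 139 140 139 145 140 143 153 136  60   7  11   1  13  14  15
213   145 140 145 139 144 139 143 142 140 139 141 145 138 144 140 144 144 137 141 142 142 145 140 139 147 151 111   0  16  21  22  11  21  15
```

>>> drive_tool(motion=[0,0,0,-0.04,0,0,0,0,0,0,-0.1,0,0,0,0,0,0,-0.15,0,0,0,0,0,0,-0.15,0,0,0,0,-0.1,0.07,-0.15,0,0,0,0,-0.2,0.14,-0.15,0,0,0,0,-0.3,0.21,-0.15,0,0,0,0,-0.37,0.27,-0.15,0,0,0])

```text
clock: 12.03
tool_pos: [0.5708, -0.2229, 0.0963]
ee_rot: [-3.137, -0.001, 1.339]
ft_force: [0.9, -0.4, -2.1]
opening: 0.0214
gripper_force: 50.0
```

>>> drive_tool(motion=[0,0,0,0,0,0,0,0,0,0,0.1,0,0,0,0,0,0,0.2,0,0,0,0,0,0,0.26,0,0,0,0,0,0,0.3,0,0,0,0,0,0,0.315,0,0,0,0,0,0,0.315,0,0,0,0,0,0,0.315,0,0,0])

```text
clock: 12.7
tool_pos: [0.5707, -0.219, 0.0022]
ee_rot: [-3.137, -0.003, 1.341]
ft_force: [-0.6, 0.2, -0.8]
opening: 0.0217
gripper_force: 50.0
```

Run:
```python
from h import *
t=snap('top','t10.png'); s=readout.sense(); print(s['tool_pos'],s['ee_rot'],s['ft_force'])
c=t['color'].astype(int); g=c.mean(2).astype(int)
print('     ',' '.join('%3d'%u for u in range(303,333)))
for v in range(196,214): print('%3d  '%v,' '.join('%3d'%x for x in g[v,303:333]))
```

```text
[ 0.57093801 -0.21911297  0.00240503] [-3.13741798e+00 -2.52897906e-03  1.34097412e+00] [-0.5399548 -0.7266187 -1.2507767]
      303 304 305 306 307 308 309 310 311 312 313 314 315 316 317 318 319 320 321 322 323 324 325 326 327 328 329 330 331 332
196   134 124 126 128 127 130 126 126 132 127 124 129 144 145 141 145 143 146 145 143 146 127  71  42  37  88 137 155 130  70
197   126 127 126 130 114 102  99 106 132 130 129 127 134 143 146 141 141 144 145 143 146 114  46  52  57  47 105 148 151 120
198   131 124 128 123 127 129 135 117 117 127 126 127 132 138 150 147 146 146 144 145 151 117  53  55  54  49 108 149 153 118
199   125 123 119 121 127 128 124 135 109  98 127 128 119  89  95 141 154 149 148 149 150 132  82  45  52  74 128 147 153 122
200   126 125 122 122 128 129 131 125 110 114 131 130 103  52  46  43  53  65  61  82 125 158 127  75  89 131 151 146 151 114
201   125 123 110 108 125 126 130 128  94  85 131 132  96  50  62  47  47  71  70  53  83 133 156 155 153 151 149 146 152 116
202   124 127  96  94 128 128 128 122  87  90 135 131  91 108 156 158 127  59  60  54  50  58 1
[... 716 characters left out ...]
81  69  48  60  68  67  42  45  42  53  71  74  58  68 122 154 119  21
209   146 143 144 142 141 140 142 145 147 142 146 145 151 152 159 128  79  62  78 101  80  73  45  42  44 110 156 156 114   4
210   141 142 143 140 144 146 143 142 141 143 143 143 144 144 149 146 155 127 127 154 156 156 132  83  66 118 159 126  63  11
211   143 142 144 142 142 140 142 145 148 142 140 140 144 141 145 143 144 147 144 145 145 146 150 154 152 148 151 116   0  10
212   143 141 142 143 142 144 144 145 141 140 141 141 143 145 142 141 142 143 145 143 142 143 143 142 142 151 123  55  14  17
213   139 143 142 141 138 144 141 139 145 144 146 145 146 142 143 147 142 140 142 143 142 141 142 141 144 157 116   8  18  20
```

>>> drive_tool(motion=[0,0,0,0.005,0,0,0,0,0,0,0.006,0,0,0,0.5,0,0,0.006,0,0,0,0.5,0,0,0.006,0,0,0,0.5,0,0,0.006,0,0,0,0.5,0,0,0,0,0,0,0.5,0,0,-0.2,0,0,0,0.5,0,0,-0.4,0,0,0])

```text
clock: 13.42
tool_pos: [0.5679, -0.2183, 0.0826]
ee_rot: [-3.129, -0.003, 1.341]
ft_force: [0.9, -0.7, 0.6]
opening: 0.0456
gripper_force: 0.0
```

Run:
```python
from h import *
s=readout.sense(); print(s['tool_pos'],s['opening'])
# viewpoint over clip
print(move((.56,.03,.20),1.32))
```

```text
[ 0.56788534 -0.21832959  0.08257355] 0.04560092858754815
(array([ 0.8011, -0.2193, -0.3864]), array([-0.0087, -0.0018,  0.0139]))
```

>>> drive_tool(motion=[0.5,0,0,-0.15,0,0,0,0.5,0.05,0,-0.3,0,0,0,0.5,0.4,-0.1,-0.35,-0.008,0,0.014,0.5,0.86,-0.25,-0.35,-0.008,0,0.014,0.5,0.86,-0.25,-0.35,-0.008,0,0.014,0.5,0.86,-0.25,-0.35,-0.008,0,0.014,0.5,0.86,-0.25,-0.35,-0.008,0,0.014,0.5,0.86,-0.25,-0.35,-0.008,0,0.014])

```text
clock: 14.08
tool_pos: [0.5574, 0.0424, 0.1912]
ee_rot: [3.134, -0.003, 1.32]
ft_force: [0.4, 0.1, -0.4]
opening: 0.046
gripper_force: 0.0
```

>>> drive_tool(motion=[0.45,0.06,0,0,0,0,0,0.45,0.06,0,0,0,0,0,0.45,0.06,0,0,0,0,0,0.45,0.06,0,0,0,0,0])

```text
clock: 14.42
tool_pos: [0.562, 0.0563, 0.1906]
ee_rot: [3.135, -0.002, 1.319]
ft_force: [0.2, 0.1, -0.2]
opening: 0.041
gripper_force: 0.0
```

Run:
```python
from h import *
w=snap('wrist','w11.png'); s=readout.sense(); print(s['tool_pos'],s['ee_rot'],s['opening'])
print(proj(w,(.556,.065,.053)),proj(w,(.5705,.114,.072)))
t=dict(np.load('pics/t10.npz'))
print('top: eye',onz(t,324.7,206,.053),'endbar',onz(t,328,205.7,.053))
im=w['color']; u,v=map(int,proj(w,(.556,.075,.053)))
cv2.imwrite('pics/c6.png',cv2.resize(im[max(0,v-60):v+60,u-80:u+80,::-1],None,fx=5,fy=5,interpolation=cv2.INTER_CUBIC)); print(u-80,v-60)
```

```text
[0.56201568 0.05567825 0.19056672] [ 3.13498186e+00 -1.70451732e-03  1.31726338e+00] 0.04132402476797743
(np.float64(312.37919944767606), np.float64(183.7219186410591)) (np.float64(313.4652100248371), np.float64(132.39586140320608))
top: eye [0.55404252 0.06364198 0.053     ] endbar [0.55480979 0.05330737 0.053     ]
229 114
```

View pics/c6.png

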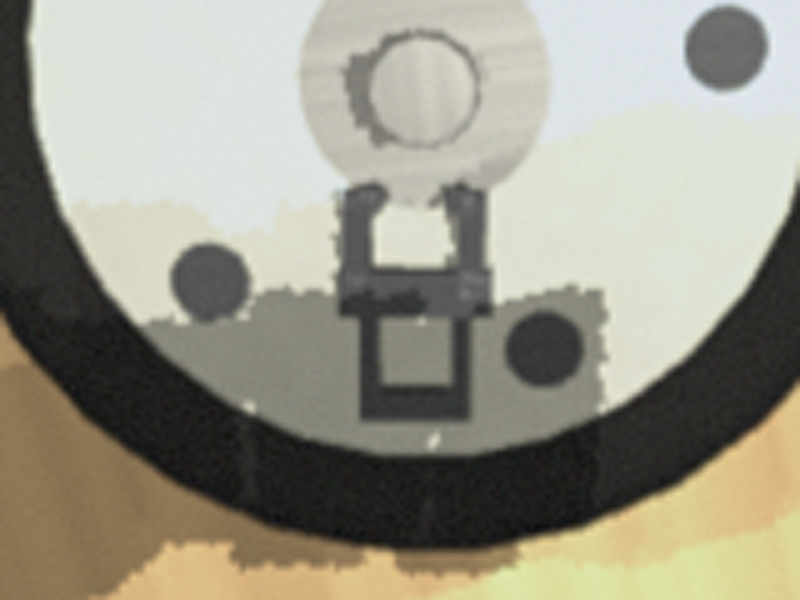

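Run:
```python
from h import *
w=dict(np.load('pics/w11.npz')); t=dict(np.load('pics/t10.npz'))
e=onz(w,312.2,184.4,.053); print('eye',e,'tri',tri([ray(w,312.2,184.4),ray(t,324.7,206)]),'cam yaw',np.arctan2(*(-np.array(w['pose'])[:2,1][::-1])))
b=onz(w,229+415/5,114+400/5,.056);r=onz(w,229+415/5,114+240/5,.056); d=r-b;print('clip rev yaw',np.arctan2(d[1],d[0]))
ax=onz(w,229+425/5,114+88/5,.072); print('axle',ax)
print(move((e[0],e[1],.09),1.32),move((e[0],e[1],.052),1.32))
```

```text
eye [0.55565134 0.06437966 0.053     ] tri [0.55489822 0.06333384 0.04744502] cam yaw 1.3164848042121462
clip rev yaw 1.3095499458461926
axle [0.57113136 0.11454487 0.072     ]
(array([ 0.0222, -0.03  ,  0.3351]), array([ 0.0044, -0.0011, -0.0018])) (array([ 0.022 , -0.0309,  0.4617]), array([ 0.0044, -0.0011, -0.0018]))
```

>>> drive_tool(motion=[0.45,0.012,-0.03,0.1,0.004,0,0,0.45,0.012,-0.03,0.2,0.004,0,0,0.45,0.012,-0.03,0.3,0.004,0,0,0.45,0.012,-0.03,0.38,0.004,0,0,0.45,0.012,-0.031,0.43,0.004,0,0,0.45,0.012,-0.031,0.45,0.004,0,0,0.45,0.012,-0.031,0.46,0.004,0,0,0.45,0.012,-0.031,0.46,0.004,0,0])

```text
clock: 15.13
tool_pos: [0.555, 0.0624, 0.0525]
ee_rot: [3.141, -0.002, 1.318]
ft_force: [0.1, -0.8, 0.5]
opening: 0.041
gripper_force: 0.0
```

>>> drive_tool(motion=[0.3,0,0,0,0,0,0,0.2,0,0,0,0,0,0,0.1,0,0,0,0,0,0,0.1,0,0,0,0,0,0,0.1,0,0,0,0,0,0,0.1,0,0,0,0,0,0], newtons=25)

```text
clock: 15.63
tool_pos: [0.5555, 0.0638, 0.0536]
ee_rot: [3.14, -0.003, 1.32]
ft_force: [-1.2, -0.5, 5.7]
opening: 0.0214
gripper_force: 29.5
```

>>> drive_tool(motion=[0.1,0,0,-0.03,0,0,0,0.1,0,0,-0.1,0,0,0,0.1,0,0,-0.2,0,0,0,0.1,0,0,-0.3,0,0,0,0.1,0,0,-0.3,0,0,0])

```text
clock: 16.05
tool_pos: [0.5587, 0.064, 0.1488]
ee_rot: [3.133, -0.007, 1.32]
ft_force: [0.8, 0.5, -1.0]
opening: 0.0213
gripper_force: 29.3
```

Run:
```python
from h import *
t=dict(np.load('pics/t10.npz')); sd=dict(np.load('pics/side0.npz'))
c=t['color'].astype(int); m=((c.max(2)-c.min(2))<38); m[:180]=0;m[235:]=0;m[:,:205]=0;m[:,250:]=0
m=cv2.morphologyEx(m.astype(np.uint8),cv2.MORPH_CLOSE,np.ones((3,3)))
n,l,st,cc=cv2.connectedComponentsWithStats(m); i=1+np.argmax(st[1:,4]); print(st[i],cc[i])
cn,_=cv2.findContours((l==i).astype(np.uint8),cv2.RETR_EXTERNAL,cv2.CHAIN_APPROX_NONE); r=cv2.minAreaRect(max(cn,key=len)); print(r)
B=np.array([onz(t,*p,.026) for p in cv2.boxPoints(r)]); print(B.round(4),B.mean(0))
for a,b in((0,1),(1,2)): d=B[b]-B[a];print(np.linalg.norm(d),np.arctan2(d[1],d[0]))
s=readout.sense();print(s['tool_pos'],s['opening'],s['gripper_force'])
print(move((B.mean(0)[0],B.mean(0)[1]-.01,.13),1.5))
```

```text
[ 208  186   35   43 1333] [225.01350338 206.99474869]
((225.00634765625, 206.92050170898438), (32.775291442871094, 40.98904800415039), 4.573921203613281)
[[0.4991 0.439  0.026 ]
 [0.6305 0.4308 0.026 ]
 [0.6202 0.3254 0.026 ]
 [0.489  0.3349 0.026 ]] [0.55969925 0.38250326 0.026     ]
0.13172597772511843 -0.062424102167531414
0.1059127662340866 -1.6684311169557242
[0.55867192 0.06397585 0.14876758] 0.02126016222510007 29.25870118662715
(array([ 0.9965, -0.253 ,  0.0672]), array([ 0.0064, -0.0041, -0.1203]))
```

>>> drive_tool(motion=[0.1,0.12,-0.03,0,0,0,-0.02,0.1,0.24,-0.06,0,0,0,-0.04,0.1,0.36,-0.09,0,0,0,-0.06,0.1,0.48,-0.12,0,0,0,-0.08,0.1,0.6,-0.15,0,0,0,-0.1,0.1,0.72,-0.18,0,0.006,0,-0.125,0.1,0.84,-0.21,0,0.006,0,-0.125,0.1,0.99,-0.25,0,0.006,0,-0.125])

```text
clock: 16.72
tool_pos: [0.5559, 0.3653, 0.1435]
ee_rot: [-3.134, -0.002, 1.506]
ft_force: [1.3, -0.7, -0.1]
opening: 0.0213
gripper_force: 29.3
```

>>> drive_tool(motion=[0.1,0,0,0,0,0,0,0.1,0,0,0,0,0,0,0.1,0,0,0,0,0,0])

```text
clock: 16.97
tool_pos: [0.5553, 0.3648, 0.1429]
ee_rot: [-3.133, -0.002, 1.508]
ft_force: [0.7, 0.2, -0.8]
opening: 0.0211
gripper_force: 32.9
```

Run:
```python
from h import *
w=snap('wrist','w12.png'); s=readout.sense();print(s['tool_pos'],s['ee_rot'],s['opening'],s['gripper_force'])
B=[(.4991,.439),(.6305,.4308),(.6202,.3254),(.489,.3349)]
print([np.round(proj(w,(*b,.026)),1) for b in B])
c=w['color'].astype(int)
# gray/steel mask of tray: boundary along image rows/cols through centre
m=((c.max(2)-c.min(2))<30)
u0,v0=map(int,proj(w,(.56,.41,.026))); print(u0,v0)
for v in (v0-20,v0,v0+20):
  e=np.where(np.diff(m[v].astype(int)))[0]; print(v,e)
for u in (u0-40,u0,u0+40):
  e=np.where(np.diff(m[:,u].astype(int)))[0]; print('col',u,e)
print(move((.5585,.369,.05),1.508),move((.5585,.369,.0075),1.508))
```

```text
[0.55592233 0.36342756 0.14304812] [-3.13320991e+00 -1.89204631e-03  1.50634820e+00] 0.021125258967527212 32.92755547910929
[array([252.2, 117.6]), array([404.8, 117.6]), array([392.4, 231.7]), array([255.5, 230. ])]
324 146
126 [252 400]
146 [253 399]
166 [253 397]
col 284 [115 224 239 336 344]
col 324 [116 238 259 273 278 306 324 336 344]
col 364 [116 224 241 266 283 306 318 330 344]
(array([0.0185, 0.01  , 0.3101]), array([-0.0056, -0.0013, -0.0011])) (array([0.0182, 0.0112, 0.4518]), array([-0.0056, -0.0013, -0.0011]))
```

>>> drive_tool(motion=[0.1,0.018,0.008,0.1,0,0,0,0.1,0.018,0.008,0.2,0,0,0,0.1,0.018,0.008,0.3,0,0,0,0.1,0.018,0.008,0.37,0,0,0,0.1,0.018,0.008,0.42,0,0,0,0.1,0.018,0.008,0.44,0,0,0,0.1,0.018,0.008,0.447,0,0,0,0.1,0.018,0.008,0.447,0,0,0])

```text
clock: 17.68
tool_pos: [0.5583, 0.3703, 0.0098]
ee_rot: [-3.134, -0.004, 1.506]
ft_force: [-0.3, -1.0, -0.1]
opening: 0.0213
gripper_force: 32.9
```

>>> drive_tool(motion=[0.1,0,0,0,0,0,0,0.1,0,0,0,0,0,0])

```text
clock: 17.85
tool_pos: [0.5588, 0.3714, 0.0111]
ee_rot: [-3.136, -0.005, 1.507]
ft_force: [0.1, 0.4, -0.8]
opening: 0.021
gripper_force: 32.9
```

Not touching yet; lower about 3 mm, then release and retreat.

>>> drive_tool(motion=[0.1,0,0,0.004,0,0,0,0.1,0,0,0.008,0,0,0,0.1,0,0,0.01,0,0,0,0.1,0,0,0.01,0,0,0])

```text
clock: 18.18
tool_pos: [0.5581, 0.3713, 0.0077]
ee_rot: [-3.135, -0.005, 1.507]
ft_force: [-1.2, -0.7, 5.9]
opening: 0.0211
gripper_force: 33.3
```

>>> drive_tool(motion=[0.3,0,0,0,0,0,0,0.4,0,0,0,0,0,0,0.4,0,0,0,0,0,0,0.4,0,0,0,0,0,0,0.4,0,0,-0.05,0,0,0,0.4,0,0,-0.15,0,0,0,0.4,0,0,-0.3,0,0,0,0.4,0,0,-0.4,0,0,0])

```text
clock: 18.85
tool_pos: [0.5586, 0.3702, 0.129]
ee_rot: [-3.134, -0.004, 1.507]
ft_force: [1.2, 1.2, 0.8]
opening: 0.0367
gripper_force: 0.0
```

>>> drive_tool(motion=[0.4,-0.3,0,-0.2,0,0,0,0.4,-0.3,0,-0.3,0,0,0,0.4,-0.3,0,-0.3,0,0,0,0.4,-0.3,0,-0.3,0,0,0,0.4,-0.3,0,-0.3,0,0,0])

```text
clock: 19.27
tool_pos: [0.556, 0.2782, 0.2203]
ee_rot: [-3.139, -0.007, 1.503]
ft_force: [0.7, 0.6, -0.2]
opening: 0.0364
gripper_force: 0.0
```

Run:
```python
from h import *
w=snap('wrist','w13.png'); t=snap('top','t13.png'); s=readout.sense();print(s['tool_pos'],s['opening'],s['ft_force'])
c=w['color'].astype(int); print([np.round(proj(w,p),1) for p in((.56,.38,.005),(.5,.43,.026),(.62,.33,.026))])
d=(c.max(2)<75).astype(np.uint8); n,l,st,cc=cv2.connectedComponentsWithStats(d)
for i in range(1,n):
    if 100<st[i,4]<3000 and st[i,1]<230: print(st[i],cc[i],onz(w,*cc[i],.008))
# pick in top view
g=t['color']; 
print('pick tip/handle expected px',proj(t,(.61,-.06,.028)),proj(t,(.571,-.22,.03)))
h=cv2.cvtColor(g,cv2.COLOR_RGB2HSV).astype(int); m=(h[:,:,0]<14)&(h[:,:,1]>110); m[:170]=0;m[240:]=0;m[:,:330]=0;m[:,460:]=0
v,u=np.where(m); print(len(u),u.mean() if len(u) else 0,v.mean() if len(u) else 0,u.min(),u.max(),v.min(),v.max())
a=cv2.resize(cv2.imread('pics/w13.png'),(480,300)); b=cv2.resize(cv2.imread('pics/t13.png')[150:250,200:440],(720,300))
cv2.imwrite('pics/final.png',np.vstack([np.pad(a,((0,0),(0,240),(0,0))),b]))
```

```text
[0.55290518 0.28089981 0.21618092] 0.03664911093249564 [-0.513335    0.24497986 -1.10012471]
[array([319.2,  87.3]), array([257.8,  39. ]), array([375.7, 129.6])]
[261  33 117  91 505] [334.97821782  46.14851485] [0.58016616 0.42089065 0.008     ]
[451 138  33  51 229] [459.11790393 159.17030568] [0.72252749 0.28702545 0.008     ]
pick tip/handle expected px (np.float64(362.7997986136796), np.float64(188.81346299976298)) (np.float64(413.3272016492572), np.float64(199.9530284322827))
229 404.3406113537118 201.2008733624454 330 457 172 225
```

Run:
```python
from h import *
w=dict(np.load('pics/w13.npz')); t=dict(np.load('pics/t13.npz'))
g=w['color'].mean(2).astype(int)
print('cols',list(range(250,386,4)))
for v in range(28,140,4): print('%3d '%v,' '.join('%3d'%x for x in g[v,250:386:4]))
c=t['color'].astype(int); o=(c[:,:,0]-c[:,:,2]>c[:,:,0]*.5)&(c[:,:,0]>c[:,:,1]*1.4)
n,l,st,cc=cv2.connectedComponentsWithStats(o.astype(np.uint8))
for i in range(1,n):
    if st[i,4]>40 and 170<cc[i][1]<230 and 340<cc[i][0]<470: print(st[i],cc[i],onz(t,*cc[i],.03))
m=(c.max(2)-c.min(2)<24)&(c.mean(2)>95); print([ (u,[v for v in range(180,205) if m[v,u]]) for u in range(358,400,5)])
```

```text
cols [250, 254, 258, 262, 266, 270, 274, 278, 282, 286, 290, 294, 298, 302, 306, 310, 314, 318, 322, 326, 330, 334, 338, 342, 346, 350, 354, 358, 362, 366, 370, 374, 378, 382]
 28  189 189 171 149 149 150 148 148 147 149 168 170 157 157 154 154 157 157 159 160 161 161 158 153 180 180 182 183 181 179 182 178 174 187
 32  188 188 182  90  93  93  90  93 103 104 104 104  99 110 112 112 115 115 110 112 119 120 118 122 122 115 116 127 127 129 131 130 104 170
 36  186 139 192  71  79  86  84  82  81  75  74  75  81  80  83  76  75  75  82  81  74  75  73  72  74  77  79  73  70  71  74  71 120 173
 40  187 178 189  94 178 179 180 180 181 180 181 181 179 183 181 183 183 183 184 185 185 191 189 190 189 190 194 191 197 197 117 111 139 189
 44  187 178 187  87 185 183 188 187 189 188 188 191 189 193 190 192 191 192 192 194 192 195 194 196 196 197 198 198 199 203 120 112 148 189
 48  186 141 185  83 179 179 182 180 182 184 185 186 188 184 188 188 187 188 190 189 190 190 192 192 192 194 197 197 196 199 119  99 158 190
 52  185 143 185  77 181 179 180 183 182 182 182 183 184 185 186 186 189 188 1
[... 2582 characters left out ...]
07 103 154 196 196
128  191 188 189 158 147 164 164 165 164 152 146 151 155 165 157 159 159 173 169 166 163 164 171 179 173 171 175 174 174 173 174 156 197 199
132  193 188 188 189 184 190 188 190 192 195 188 178 189 195 193 197 195 198 198 194 191 197 205 202 202 202 200 200 199 196 194 187 196 197
136  193 189 189 190 186 188 188 190 190 192 190 179 188 195 193 198 194 198 199 195 191 198 204 201 202 200 199 202 199 195 193 189 196 198
[397 195  32  13 227] [413.39207048 200.95154185] [ 0.56778776 -0.22006189  0.03      ]
[(358, []), (363, []), (368, [190, 191]), (373, [191, 192]), (378, [192, 193]), (383, [193, 194, 195]), (388, [194, 195, 196]), (393, [195, 196, 197]), (398, [196, 197])]
```

```bash
python3 -c "
from workcell import ticket
print(ticket.finish_job())"
```

```text
the job is handed in; nothing more can be done
None
```

I handed the job in at about 19 s of robot time: the clip is out of the groove and lies in the middle of the steel tray, and the pick lies on the bench clear of the wheel, both let go. This rests on the last camera images and force readings, because no verdict came back.

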